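# Pack the keyed diyas into the sprung-lid case

### The job

Diwali is over: press the thumb latch so the wooden keepsake case pops open, lift each diya straight up out of the grooves of the acrylic stand and stand it upright in the case, put the white jar of wicks in with them, then bring the lid down and snap it shut. Do not tip a diya over, do not drag the stand out of place, and leave the steel bowl and the spring clip where they are.

Things in the scene. Friction and masses are not known exactly. Their poses are not given: they have to be found in the camera images.
- case: dark wooden keepsake case, fixed to the desk, 188 (x) x 212 (y) x 92 high, walls and floor 6 thick, one open compartment (inner 176 x 200 x 86 deep), closed by a lid with a clear window. Origin at the centre of its underside; its -x side carries the latch, its +x side the hinge. Four things fit in it, 2 x 2.
- case_lid (a joint): lid angle, rad: 0 shut, 1.65 fully open (5 degrees past vertical). Freed, a spring opens it to 1.65 in about 2 s and holds it (1 N at the front edge). Lid: 188 long from the hinge, 212 wide, 8 thick. To shut it push its outer face over from behind (a few N), then press its front down with 8 to 15 N until the latch snaps over it; latched it reads under 0.02.
- lid_hinge (a point): middle of the hinge line, 92 above the desk at the top of the case's +x wall (94 from the case's origin); the hinge runs along the case's y. At angle a the lid's inner face runs from here along (-cos a, 0, sin a) in the case's frame; its outer face is 8 farther out along (sin a, 0, cos a).
- lid_front (a point): point on the lid's outer (top) face, 165 from the hinge, 23 from the front edge, at mid width: where to press it shut.
- case_latch (a joint): brass thumb latch, a sprung rocker: rad, 0 at rest, 0.25 fully pressed; the lid is freed at about 0.07 to 0.15. It springs back by itself and snaps over the lid when that is pressed shut. Its hook stands 9 above the shut lid at the front edge, at mid width.
- latch_pad (a point): centre of the top of the latch's thumb pad (30 x 36), at the middle of the case's -x side, 39 out from the wall and 74 above the desk. Press straight down 6 to 8 mm, 3 to 5 N. The lid springs up beside the pad, so draw the tool up and away towards the case's -x.
- stand: frosted clear acrylic stand, steel base plate 210 (x) x 190 (y), 2.6 kg, loose. Origin: centre of its underside. Two tiers of two bays between risers 40 high, flush with the diyas' feet; grooves in the risers (about 1.5 clearance) hold the diyas' tongues: they come out only straight up, by over 40. Bays (x, y, floor height): -55, -42, 20; -55, 42, 20; 55, -42, 60; 55, 42, 60
- diya1: terracotta diya (may be absent), 180 g, 76 high, in a bay of the stand. Foot: block 40 (x) x 50 (y) x 40 high, with a tongue 13 wide, 8 deep on each y end (66 long in all). On it a round lamp bowl, 46 diameter, 36 high: grasp this across its diameter, the fingers best closing along the diya's x. Origin at the centre of the underside, z up.
- diya2: terracotta diya (may be absent), 180 g, 76 high, in a bay of the stand. Foot: block 40 (x) x 50 (y) x 40 high, with a tongue 13 wide, 8 deep on each y end (66 long in all). On it a round lamp bowl, 46 diameter, 36 high: grasp this across its diameter, the fingers best closing along the diya's x. Origin at the centre of the underside, z up.
- diya3: terracotta diya (may be absent), 180 g, 76 high, in a bay of the stand. Foot: block 40 (x) x 50 (y) x 40 high, with a tongue 13 wide, 8 deep on each y end (66 long in all). On it a round lamp bowl, 46 diameter, 36 high: grasp this across its diameter, the fingers best closing along the diya's x. Origin at the centre of the underside, z up.
- diya4: terracotta diya (may be absent), 180 g, 76 high, in a bay of the stand. Foot: block 40 (x) x 50 (y) x 40 high, with a tongue 13 wide, 8 deep on each y end (66 long in all). On it a round lamp bowl, 46 diameter, 36 high: grasp this across its diameter, the fingers best closing along the diya's x. Origin at the centre of the underside, z up.
- jar: white plastic jar of wicks with a twist cap (closed), 56 diameter, 75 high, 100 g, upright on the desk. Origin at the centre of its underside.
- steel_bowl: small steel bowl, 90 diameter, 35 high, on the desk; to be left alone. Origin at the centre of its underside.
- spring_clip: black binder-style spring clip lying on the desk, about 60 x 50 x 18; to be left alone. Origin at the centre of its underside.
Not all that is in view belongs to the job. Leave any black, blue or turquoise look-alike of the diya4 alone.

How it is judged:
On the way, in this order (a step that is already met when the one before it is completed fails the run):
1. the latch is pressed and the lid stands open (value of joint case_lid above 1.2 rad), for 0.2 s.
2. every diya stands upright in the case and the jar is in it too, the lid still open (x of diya1 in the frame of case between -0.09 and 0.09 m and y of diya1 in the frame of case between -0.102 and 0.102 m and z of diya1 in the frame of case between -0.005 and 0.02 m and angle between each of diya1, diya2, diya3, diya4's own z axis and vertical below 0.2 rad and x of diya2 in the frame of case between -0.09 and 0.09 m and y of diya2 in the frame of case between -0.102 and 0.102 m and z of diya2 in the frame of case between -0.005 and 0.02 m and x of diya3 in the frame of case between -0.09 and 0.09 m and y of diya3 in the frame of case between -0.102 and 0.102 m and z of diya3 in the frame of case between -0.005 and 0.02 m and x of diya4 in the frame of case between -0.09 and 0.09 m and y of diya4 in the frame of case between -0.102 and 0.102 m and z of diya4 in the frame of case between -0.005 and 0.02 m and x of jar in the frame of case between -0.09 and 0.09 m and y of jar in the frame of case between -0.102 and 0.102 m and z of jar in the frame of case between -0.005 and 0.075 m and value of joint case_lid above 0.5 rad), for 0.2 s.
3. the lid is snapped shut (value of joint case_lid below 0.03 rad), for 0.2 s.
At the end, for the whole second after the job is handed in: Every diya that was on the stand stands on the floor of the case (within 20 mm of the case's underside, upright to 0.2 rad), the jar is wholly in the case, all at rest, and the lid is latched shut (under 0.03 rad) (x of diya1 in the frame of case between -0.09 and 0.09 m and y of diya1 in the frame of case between -0.102 and 0.102 m and z of diya1 in the frame of case between -0.005 and 0.02 m and angle between each of diya1, diya2, diya3, diya4's own z axis and vertical below 0.2 rad and x of diya2 in the frame of case between -0.09 and 0.09 m and y of diya2 in the frame of case between -0.102 and 0.102 m and z of diya2 in the frame of case between -0.005 and 0.02 m and x of diya3 in the frame of case between -0.09 and 0.09 m and y of diya3 in the frame of case between -0.102 and 0.102 m and z of diya3 in the frame of case between -0.005 and 0.02 m and x of diya4 in the frame of case between -0.09 and 0.09 m and y of diya4 in the frame of case between -0.102 and 0.102 m and z of diya4 in the frame of case between -0.005 and 0.02 m and x of jar in the frame of case between -0.09 and 0.09 m and y of jar in the frame of case between -0.102 and 0.102 m and z of jar in the frame of case between -0.005 and 0.075 m and linear speed of each of diya1, diya2, diya3, diya4, jar below 0.03 m/s and value of joint case_lid below 0.03 rad); the robot touches nothing.
It fails at once if the stand is dragged more than 30 mm or tipped (distance of stand from where it was at the start of the episode above 0.03 m or angle between stand's own z axis and vertical above 0.15 rad).
It fails at once if a diya is tipped over (angle between any of diya1, diya2, diya3, diya4's own z axis and vertical above 0.8 rad).
It fails at once if the steel bowl or the spring clip is moved more than 30 mm (distance of any of steel_bowl, spring_clip from where it was at the start of the episode above 0.03 m).
Of diya1, diya2, diya3, diya4 only 2 to 3 are there at a start; the rules pass over those that are not, and their reading is None.
At some moment in a run one of jar may be knocked a few centimetres aside while the robot is not near it.
It also fails if it takes over 200 s, if anything falls off the work surface, if the arm or the gripper's body presses on something with over 40 N, if the wrist force passes 120 N, or if a joint passes its speed limit or range.

### The arm

A 7-joint arm with a two-finger parallel gripper is mounted at the origin on the work surface. World frame = base frame: x ahead of the robot, y to its left, z up, the work surface at z = 0. Lengths are in m, angles in rad, forces in N, time in s.
With the tool pointing down it reaches from about 0.425 to 0.825 m from the base axis. Payload 3.6 kg.
Tool frame: the origin (TCP) lies at the very end of the fingers, on their centre line; the grasp point (between the pads) lies 19 mm behind it (r.grip_point_offset is the distance from the TCP to the grasp point, in m); z points along the fingers, x is the direction in which the jaws open and shut, and the axes are right-handed (so a half turn about z gives the same grasp; the last joint's range is limited). The gripper opens to 85 mm and grips with 20 to 120 N. Pads are 22 mm wide; open, the fingers measure 114 mm over their backs; the gripper's body (76 mm by 85 mm) begins 54 mm behind the grasp point. The pads swing forward as they close: fully open they stand 13 mm farther back than shut.
Start: joints at [1.101, 0.615, -0.013, 1.423, 0.008, 1.103, -0.04], TCP at [0.279, -0.587, 0.231] pointing down, gripper open.
Joint ranges: [-3.12, 3.12], [-0.3, 2.06], [-1.34, 1.32], [0.26, 2.42], [-1.36, 4.5], [0.01, 1.98], [-2.84, 2.84]. Speed limits (rad/s): [2.79, 2.79, 3.14, 3.14, 3.14, 3.14, 3.14].

### API

Orientations are given as a unit quaternion [w, x, y, z].
In Python, from plant import r gives the robot as it stands.
- The arm moves only by the tool send_rows, never from a script. Its argument "targets" is a list of rows, each a list of 7 numbers: the shift along the world's x, y, z in m, then the turn, a rotation vector about the world's x, y, z in rad, then the opening, from 0 (shut) to 1 (fully open). A call has 1 to 5 rows; each row is the pose to reach, as a shift and turn from the pose commanded when the call began; what a row does not reach only later rows make up. A row lasts 1/10 s, in which the tool goes at most 50 mm and 8.59 degrees, less where a joint would pass 70% of its speed; a pose out of reach is approached as far as the arm can. A call with a gripper value outside its range is refused whole. The fingers move at their own pace and stop on an object; "squeeze" is the grip in N (left out, the last holds). Time passes only in rows, so rows that repeat a pose let the fingers close. It gives the time, the measured TCP pose, the force and the opening at its end, in the units of the state.
- r.read_state(): the state, without advancing time (a new reading comes with each control period).
- r.get_image(name): name is "scene" or "top" or "wrist"; returns the picture (420x560x3 uint8, red, green, blue); there is no depth.
- r.camera_model(name): a dict with "intrinsics" (3x3 intrinsics, pixels), "pose" (4x4, takes a point from camera to world coordinates). Camera axes: x right, y up, looking along -z (the intrinsics and any distortion apply to the point x, -y, -z); pixel columns grow to the right and rows downward; lengths in m; the calibration is good to about 2 mm. A picture is of the moment at which its call begins: read the wrist's pose just before it. camera_model takes no time and is no camera call; for the wrist camera it gives the pose at the moment of the call.
- r.hand_in(): hands the job in, once; it reports no verdict.
The state is a dict: "t": time; "joint_positions": joint angles; "joint_velocities": joint speeds; "joint_torque": joint torques, N m; "tcp_pos": TCP position; "eef_rot": TCP orientation; "force": force on the tool from outside, world axes, zero at the start; "torque": the same for the moment, N m; "gripper_width": finger opening in m.
Only numpy, scipy, OpenCV 4.12 (cv2) and the standard library are available. Lean on these libraries where they do the work, as an engineer would, in place of code of your own. Each camera call takes 0.05 s, during which the arm holds its last target. There are 200 camera calls.

## Working session

There is one attempt and no reset: what is moved stays moved. The work goes in short steps, Python scripts to look and compute and a tool call to move; the robot and the scene stay as the last step left them, time stands still between calls to the robot, and variables do not carry over. Pictures are saved under pics/ and viewed, about 12 in all and at most 16, crops included, and the job is handed in when it is done.

Besides the shell and the picture viewer there is one more tool, called by a JSON object that holds its "api" and its "payload", one argument or row to a line. send_rows: Moves the arm, as the interface text tells. Its arguments: {"type":"object","properties":{"targets":{"type":"array"},"squeeze":{"type":"number"}},"required":["targets"]}

```bash
mkdir -p pics; ls
python3 - <<'E'
from plant import r
import cv2,numpy as np
s=r.read_state(); print(s)
for n in("scene","top","wrist"):
    m=r.camera_model(n); print(n,np.round(m["intrinsics"],1).tolist(),np.round(m["pose"],4).tolist(),[k for k in m])
    im=r.get_image(n); cv2.imwrite(f"pics/{n}0.png",im[...,::-1])
E
```

```text
pics
{'t': 0.0, 'joint_positions': array([ 1.10047123,  0.61594069, -0.01264184,  1.42491174,  0.00810439,
        1.10339565, -0.04037564]), 'joint_velocities': array([ 0.0005304 ,  0.00024041,  0.00071625,  0.00042035, -0.0006883 ,
        0.00034094,  0.00088407]), 'joint_torque': array([-7.65255754e-04, -4.69224429e+01,  2.59201666e-01, -1.71040589e+01,
        1.00069298e-02,  9.44488653e-03, -1.45571636e-05]), 'tcp_pos': array([ 0.27879714, -0.58632063,  0.23011988]), 'eef_rot': array([-6.84139557e-04,  8.45428122e-01, -5.34087628e-01, -1.10857048e-03]), 'force': array([-0.02641453, -0.73086098,  0.21427602]), 'torque': array([-0.03402083,  0.00417897,  0.0264261 ]), 'gripper_width': 0.08537481482672794}
scene [[474.4, 0.0, 279.8], [0.0, 474.4, 209.5], [0.0, 0.0, 1.0]] [[0.6468, -0.5403, 0.5383, 1.1249], [0.7626, 0.4485, -0.4661, -0.5168], [0.0104, 0.712, 0.7021, 0.8442], [0.0, 0.0, 0.0, 1.0]] ['intrinsics', 'pose']
top [[431.8, 0.0, 277.9], [0.0, 431.8, 213.7], [0.0, 0.0, 1.0]] [[-0.0177, 0.9972, -0.0732, 0.4955], [-0.9998, -0.0182, -0.0067, 0.0039], [-0.008, 0.073, 0.9973, 0.8985], [0.0, 0.0, 0.0, 1.0]] ['intrinsics', 'pose']
wrist [[358.9, 0.0, 278.3], [0.0, 358.9, 209.7], [0.0, 0.0, 1.0]] [[0.4291, 0.8597, 0.2771, 0.3499], [-0.9033, 0.4091, 0.1293, -0.5526], [-0.0022, -0.3058, 0.9521, 0.3731], [0.0, 0.0, 0.0, 1.0]] ['intrinsics', 'pose']
```

View pics/top0.png

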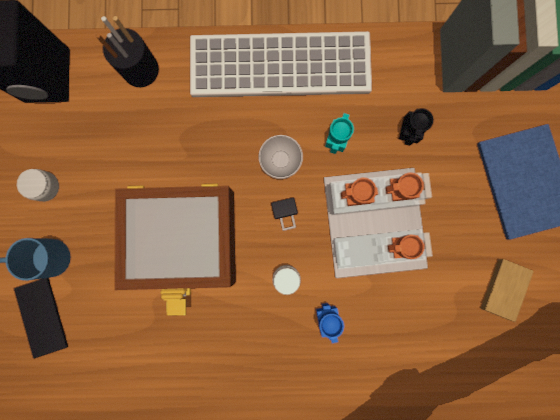

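View pics/scene0.png

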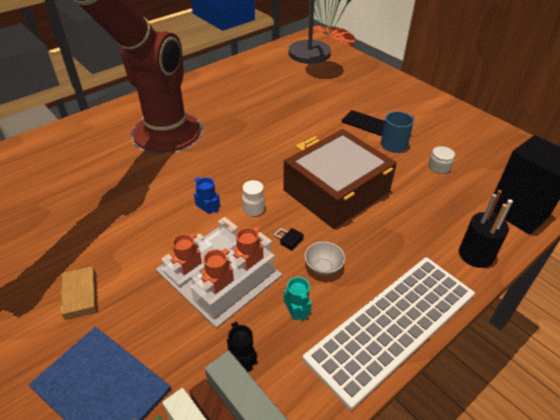

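The top view has image up as +x and image right as −y. It shows:
- The case at (172,238), with its latch pad at (177,309).
- The stand at (377,222), with three diyas at (362,192), (408,187) and (408,247).
- The jar at (287,281).

The scene view shows the far (+x) row is the high tier. The (35,185) pot is too short to be the jar.

```bash
cat > h.py <<'E'
from plant import r
import cv2,numpy as np
def ray(n,uv,m=None):
    m=m or r.camera_model(n);K=np.array(m["intrinsics"]);P=np.array(m["pose"])
    d=np.linalg.inv(K)@[uv[0],uv[1],1]; d=P[:3,:3]@(d*[1,-1,-1]); return P[:3,3],d
def onz(n,uv,z,m=None):
    o,d=ray(n,uv,m); return (o+d*(z-o[2])/d[2])[:2]
def blobs(im,lo,hi,amin=60):
    m=cv2.inRange(cv2.cvtColor(im,cv2.COLOR_RGB2HSV),np.array(lo),np.array(hi))
    m=cv2.morphologyEx(m,cv2.MORPH_OPEN,np.ones((3,3)))
    cs,_=cv2.findContours(m,cv2.RETR_EXTERNAL,cv2.CHAIN_APPROX_NONE)
    return [c for c in cs if cv2.contourArea(c)>amin]
def save(n,name): 
    im=r.get_image(n); cv2.imwrite(f"pics/{name}.png",im[...,::-1]); return im
E
python3 - <<'E'
from h import *
im=cv2.imread("pics/top0.png")[...,::-1].copy()
def show(t,cs,z):
    for c in cs:
        (u,v),ra=cv2.minEnclosingCircle(c);b=cv2.minAreaRect(c)
        print(t,(round(u),round(v)),round(ra,1),np.round(b[1]),round(b[2],1),'circ@z',np.round(onz("top",(u,v),z),3),'rect',np.round(onz("top",b[0],z),3))
show("diya",blobs(im,(4,170,120),(11,255,255)),.13)
sub=im.copy(); sub[:,:255]=0; sub[:,312:]=0
sub[:255]=0
show("jar",blobs(sub,(0,0,150),(180,80,255)),.075)
show("brass",blobs(im[:,:250],(22,150,120),(35,255,255),20),.074)
c=blobs(im[150:320,90:250],(0,0,100),(180,70,255),500)
for k in c: 
    b=cv2.boxPoints(cv2.minAreaRect(k))+[90,150]; print("window",b.round(),[onz("top",p,.1).round(3) for p in b])
h=cv2.cvtColor(im,cv2.COLOR_RGB2HSV)
for p in [(362,182),(362,192),(408,187),(120,240),(60,150),(330,200)]: print(p,h[p[1],p[0]])
b=cv2.resize(im[130:350,100:450],None,fx=2.2,fy=2.2,interpolation=2);cv2.imwrite("pics/crop.png",b[...,::-1])
E
```

```text
diya (404, 247) 14.9 [22. 29.] 90.0 circ@z [ 0.488 -0.214] rect [ 0.489 -0.214]
diya (359, 193) 16.3 [24. 30.] 83.7 circ@z [ 0.586 -0.136] rect [ 0.589 -0.134]
diya (405, 187) 15.7 [23. 27.] 90.0 circ@z [ 0.596 -0.219] rect [ 0.598 -0.218]
jar (286, 280) 13.7 [26. 25.] 90.0 circ@z [ 0.429 -0.005] rect [ 0.428 -0.005]
window [[126. 197.]
 [218. 197.]
 [218. 278.]
 [126. 278.]] [array([0.591, 0.292]), array([0.587, 0.12 ]), array([0.438, 0.121]), array([0.441, 0.291])]
(362, 182) [ 10 179 189]
(362, 192) [ 10 178 195]
(408, 187) [ 11 181 196]
(120, 240) [ 12 177 115]
(60, 150) [ 14 179 167]
(330, 200) [ 15  33 107]
```

View pics/crop.png

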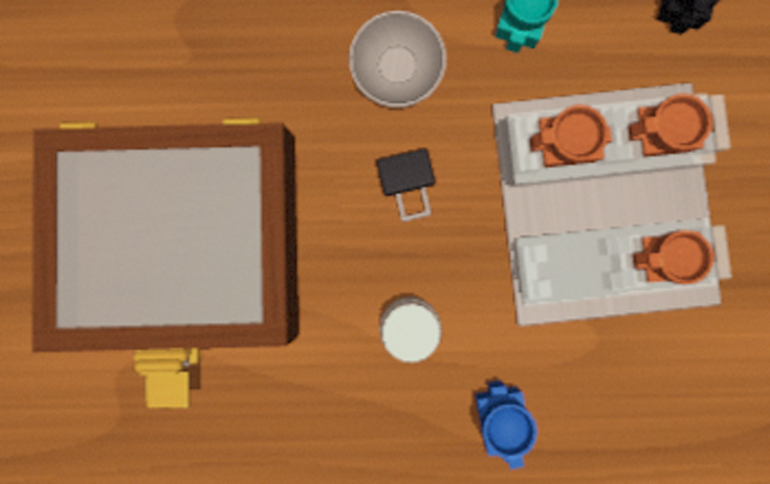

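The zoomed crop shows, in crop pixels:
- Lid corners at (35,130), (284,123), (282,346) and (33,350).
- Latch pad centre at (167,390).
- Bowl rims at (578,135), (686,124) and (687,257).
- Jar cap at (411,331).

Run:
```python
from h import *
f=lambda u,v,z:onz("top",(100+u/2.2,130+v/2.2),z)
L=np.array([f(*p,.1) for p in [(35,130),(284,123),(282,346),(33,350)]])
print("lid",L.round(4).tolist(),L.mean(0).round(4),[np.linalg.norm(L[i]-L[i-1]).round(3) for i in range(4)])
e=L[1]-L[0]+L[2]-L[3]; print("case yaw",np.arctan2(e[0],-e[1]))
pad=f(167,390,.074);print("pad",pad.round(4),np.hypot(*pad))
A=f(578,135,.136);B=f(686,124,.136);C=f(687,257,.096)
print(A,B,C,"AB",np.linalg.norm(A-B),"BC",np.linalg.norm(B-C)); d=A-B;print("stand yaw",np.arctan2(-d[0],d[1]))
print("jar",f(411,331,.075), "bowl",f(398,58,.035),"clip",f(405,172,.018))
```

```text
lid [[0.6058, 0.3109], [0.6078, 0.0993], [0.4206, 0.1028], [0.4208, 0.3108]] [0.5138 0.206 ] [np.float64(0.185), np.float64(0.212), np.float64(0.187), np.float64(0.208)]
case yaw 0.00429666529142025
pad [0.3825 0.2051] 0.4339980734707051
[ 0.5885229  -0.14220831] [ 0.59582448 -0.22945386] [ 0.48856088 -0.23799882] AB 0.08755055581760664 BC 0.10760342032754382
stand yaw 0.08349547042806324
jar [ 0.4291808  -0.00520305] bowl [0.67523011 0.00154094] clip [ 0.57129137 -0.00306268]
```

{"api": "send_rows", "payload": {
  "targets": [
    [0.03,0.037,0,0,0,0.14,0],
    [0.06,0.074,0,0,0,0.28,0],
    [0.09,0.112,0,0,0,0.42,0],
    [0.12,0.149,0,0,0,0.56,0],
    [0.15,0.186,0,0,0,0.7,0]
  ]
}}

```text
t: 0.65
tcp_pos: [0.4299, -0.3993, 0.2312]
eef_rot: [-0.0, 0.978, -0.209, -0.0]
force: [0.4, -0.5, -0.3]
gripper_width: 0.0127
```

{"api": "send_rows", "payload": {
  "targets": [
    [0.014,0.042,0,0,0,0.143,0],
    [0.028,0.084,0,0,0,0.286,0],
    [0.042,0.126,0,0,0,0.428,0],
    [0.056,0.168,0,0,0,0.428,0],
    [0.07,0.21,0,0,0,0.428,0]
  ]
}}

```text
t: 1.15
tcp_pos: [0.4992, -0.1895, 0.2311]
eef_rot: [-0.0, 1.0, 0.0, -0.0]
force: [0.4, 0.2, -0.2]
gripper_width: -0.0003
```

{"api": "send_rows", "payload": {
  "targets": [
    [-0.004,0.042,0,0,0,0,0],
    [-0.008,0.084,0,0,0,0,0],
    [-0.012,0.126,0,0,0,0,0],
    [-0.016,0.168,0,0,0,0,0],
    [-0.02,0.21,0,0,0,0,0]
  ]
}}

```text
t: 1.65
tcp_pos: [0.4786, 0.0205, 0.2312]
eef_rot: [0.0, 1.0, 0.0, -0.0]
force: [0.7, 0.3, 0.3]
gripper_width: 0.0003
```

{"api": "send_rows", "payload": {
  "targets": [
    [-0.02,0.037,-0.02,0,0,0,0],
    [-0.04,0.074,-0.04,0,0,0,0],
    [-0.06,0.11,-0.06,0,0,0,0],
    [-0.08,0.147,-0.08,0,0,0,0],
    [-0.1,0.185,-0.1,0,0,0,0]
  ]
}}

```text
t: 2.15
tcp_pos: [0.3784, 0.205, 0.1306]
eef_rot: [-0.0, 1.0, -0.0, 0.0]
force: [0.4, 0.1, 0.2]
gripper_width: 0.0002
```

{"api": "send_rows", "payload": {
  "targets": [
    [0,0,0,0,0,0,0],
    [0,0,0,0,0,0,0],
    [0,0,0,0,0,0,0]
  ]
}}

```text
t: 2.45
tcp_pos: [0.3799, 0.203, 0.1315]
eef_rot: [0.0, 1.0, -0.001, 0.0]
force: [0.2, -0.4, -0.3]
gripper_width: 0.0
```

{"api": "send_rows", "payload": {
  "targets": [
    [0,0,-0.025,0,0,0,0],
    [0,0,-0.05,0,0,0,0],
    [0,0,-0.056,0,0,0,0],
    [0,0,-0.06,0,0,0,0],
    [0,0,-0.064,0,0,0,0]
  ]
}}

```text
t: 2.95
tcp_pos: [0.3787, 0.2018, 0.068]
eef_rot: [0.002, 1.0, -0.001, -0.001]
force: [-4.1, -2.8, 9.0]
gripper_width: -0.0001
```

{"api": "send_rows", "payload": {
  "targets": [
    [0,0,-0.001,0,0,0,0],
    [0,0,-0.001,0,0,0,0]
  ]
}}

```text
t: 3.15
tcp_pos: [0.3787, 0.202, 0.0677]
eef_rot: [0.002, 1.0, -0.001, -0.0]
force: [-2.9, -3.6, 9.5]
gripper_width: 0.0002
```

{"api": "send_rows", "payload": {
  "targets": [
    [-0.01,0,0.02,0,0,0,0],
    [-0.02,0,0.06,0,0,0,0],
    [-0.03,-0.03,0.1,0,0,0,0],
    [-0.03,-0.07,0.14,0,0,0,0],
    [-0.03,-0.11,0.18,0,0,0,0.7]
  ]
}}

```text
t: 3.65
tcp_pos: [0.3493, 0.1031, 0.2388]
eef_rot: [-0.0, 1.0, 0.001, 0.002]
force: [2.0, -0.6, 0.1]
gripper_width: 0.0134
```

{"api": "send_rows", "payload": {
  "targets": [
    [0.02,-0.04,0,0,0,0,0.8],
    [0.04,-0.08,0,0,0,0,0.8],
    [0.06,-0.12,0,0,0,0.03,0.8],
    [0.08,-0.16,0,0,0,0.06,0.8],
    [0.1,-0.19,0,0,0,0.08,0.8]
  ]
}}

```text
t: 4.15
tcp_pos: [0.45, -0.0896, 0.2376]
eef_rot: [0.001, 0.999, 0.039, 0.001]
force: [0.5, 0.2, 0.9]
gripper_width: 0.0683
```

Run:
```python
from h import *
s=r.read_state();print(s["tcp_pos"],s["t"]);print(r.camera_model("wrist")["pose"].round(3).tolist())
a=save("scene","scene1");b=save("wrist","wrist1");cv2.imwrite("pics/both1.png",cv2.resize(np.hstack([a,b]),(800,300))[...,::-1])
```

```text
[ 0.44996944 -0.08963767  0.237635  ] 4.15
[[0.997, -0.073, -0.027, 0.444], [0.078, 0.949, 0.307, -0.011], [0.003, -0.308, 0.951, 0.38], [0.0, 0.0, 0.0, 1.0]]
```

View pics/both1.png

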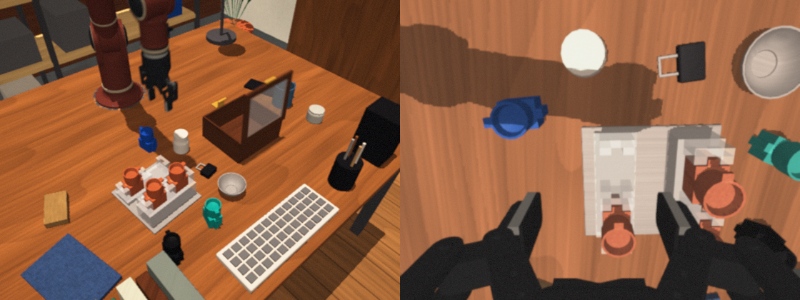

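The lid is opening. The wrist view shows bowl rims A at about (444,270) and C at about (308,325) in full-size pixels. I'll check these against the top-view positions.

Run:
```python
from h import *
im=cv2.imread("pics/wrist1.png")[...,::-1].copy()
s=r.read_state();print(s["t"])
for c in blobs(im,(3,150,90),(12,200,255),300):
    print(cv2.boundingRect(c),cv2.contourArea(c))
for uv,z in (((444,270),.136),((308,325),.096)): print(onz("wrist",uv,z))
cv2.imwrite("pics/w1c.png",cv2.resize(im[200:400,240:520],None,fx=2.8,fy=2.8)[...,::-1])
```

```text
4.25
(283, 311, 48, 50) 1183.0
(424, 242, 62, 64) 1823.5
[ 0.58107687 -0.13112105]
[ 0.48903927 -0.2152512 ]
```

View pics/w1c.png

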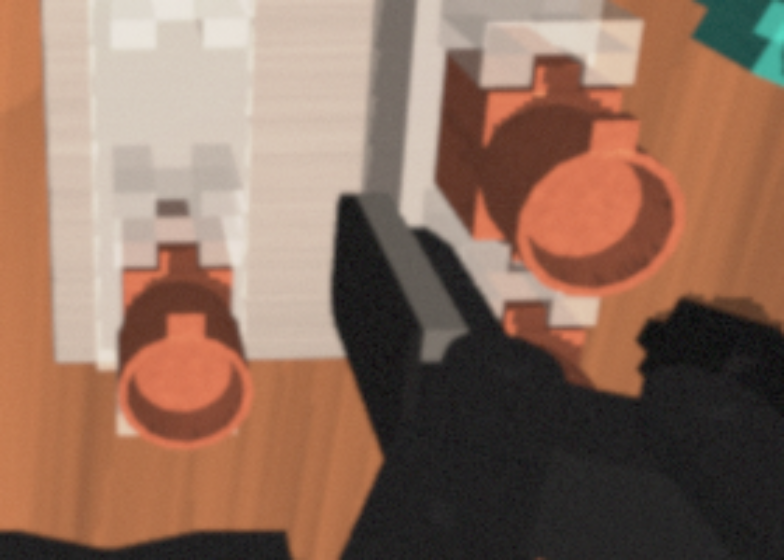

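The crop gives rim centres A at (604,222) and C at (186,390), which are (456,279) and (306,339) in the full image.

Run:
```python
from h import *
for uv,z in (((455.7,279.3),.136),((306.4,339.3),.096)): print(onz("wrist",uv,z).round(4))
```

```text
[ 0.5917 -0.1383]
[ 0.4891 -0.2311]
```

{"api": "send_rows", "payload": {
  "targets": [
    [0.035,-0.012,0,0,0,0,0.85],
    [0.07,-0.025,0,0,0,0,0.85],
    [0.105,-0.037,0,0,0,0,0.85],
    [0.14,-0.05,0,0,0,0,0.85]
  ]
}}

```text
t: 4.65
tcp_pos: [0.5904, -0.1358, 0.2376]
eef_rot: [-0.0, 0.999, 0.041, 0.001]
force: [-0.4, 0.1, -0.6]
gripper_width: 0.0726
```

{"api": "send_rows", "payload": {
  "targets": [
    [0,0,0,0,0,0,0.85],
    [0,0,0,0,0,0,0.85],
    [0,0,0,0,0,0,0.85]
  ]
}}

```text
t: 4.95
tcp_pos: [0.5882, -0.1351, 0.2369]
eef_rot: [-0.0, 0.999, 0.041, -0.0]
force: [-0.6, -0.7, 0.3]
gripper_width: 0.0725
```

{"api": "send_rows", "payload": {
  "targets": [
    [0.001,-0.004,-0.04,0,0,0,0.85],
    [0.001,-0.004,-0.08,0,0,0,0.85],
    [0.001,-0.004,-0.11,0,0,0,0.85],
    [0.001,-0.004,-0.133,0,0,0,0.85],
    [0.001,-0.004,-0.133,0,0,0,0.85]
  ]
}}

```text
t: 5.45
tcp_pos: [0.5866, -0.1392, 0.1008]
eef_rot: [-0.001, 0.999, 0.041, -0.004]
force: [-1.0, 0.2, 0.3]
gripper_width: 0.073
```

Run:
```python
from h import *
s=r.read_state();print(s["tcp_pos"],s["force"])
b=save("wrist","wrist2")
```

```text
[ 0.58663627 -0.13915733  0.10084477] [-0.95843804  0.21976882  0.33326734]
```

View pics/wrist2.png

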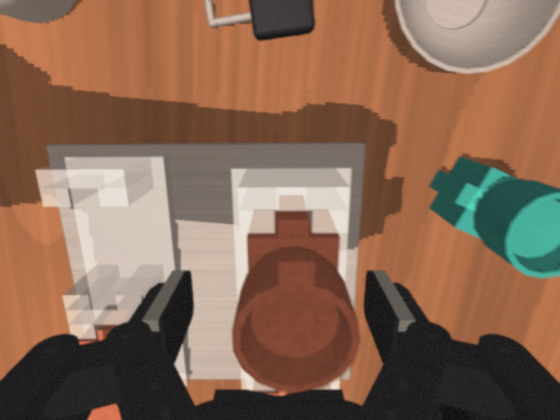

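The bowl rim is centred near (295,328) and the fingers' midline is at column 278, so the bowl sits about 6 mm towards +x.

Run:
```python
from h import *
A=onz("wrist",(295,326),.136);print(A)
R=lambda a:np.array([[np.cos(a),-np.sin(a)],[np.sin(a),np.cos(a)]])
for a in(.08,): print(A+R(a)@[0,-.084],A+R(a)@[-.11,-.084])
```

```text
[ 0.59486004 -0.1392475 ]
[ 0.60157287 -0.22297884] [ 0.49192468 -0.23176946]
```

{"api": "send_rows", "payload": {
  "targets": [
    [0.006,0,0.002,0,0,0,0.85],
    [0.006,0,0.002,0,0,0,0.3],
    [0.006,0,0.002,0,0,0,0.2],
    [0.006,0,0.002,0,0,0,0.2],
    [0.006,0,0.002,0,0,0,0.2]
  ],
  "squeeze": 40
}}

```text
t: 6.0
tcp_pos: [0.595, -0.1402, 0.1073]
eef_rot: [0.0, 0.999, 0.04, -0.001]
force: [-3.4, -0.2, 7.4]
gripper_width: 0.0448
```

{"api": "send_rows", "payload": {
  "targets": [
    [0,0,0,0,0,0,0.2],
    [0,0,0.002,0,0,0,0.2],
    [0,0,0.005,0,0,0,0.2]
  ]
}}

```text
t: 6.3
tcp_pos: [0.5953, -0.1401, 0.1102]
eef_rot: [-0.0, 0.999, 0.04, -0.001]
force: [-1.6, 0.4, -1.9]
gripper_width: 0.0448
```

{"api": "send_rows", "payload": {
  "targets": [
    [0,0,0.02,0,0,0,0.2],
    [0,0,0.045,0,0,0,0.2],
    [0,0,0.08,0,0,0,0.2],
    [-0.012,0.03,0.09,0,0,0,0.2],
    [-0.024,0.07,0.09,0,0,-0.02,0.2]
  ]
}}

```text
t: 6.8
tcp_pos: [0.5741, -0.0724, 0.2027]
eef_rot: [0.001, 1.0, 0.027, 0.003]
force: [1.1, 1.3, -2.6]
gripper_width: 0.045
```

{"api": "send_rows", "payload": {
  "targets": [
    [-0.008,0.04,0,0,0,-0.02,0.2],
    [-0.016,0.08,0,0,0,-0.04,0.2],
    [-0.025,0.12,0,0,0,-0.06,0.2],
    [-0.025,0.165,0,0,0,-0.06,0.2],
    [-0.025,0.21,0,0,0,-0.06,0.2]
  ]
}}

```text
t: 7.3
tcp_pos: [0.5472, 0.1416, 0.2007]
eef_rot: [-0.0, 1.0, 0.0, 0.001]
force: [0.4, -0.4, -2.1]
gripper_width: 0.0449
```

{"api": "send_rows", "payload": {
  "targets": [
    [0,0.045,0,0,0,0,0.2],
    [0,0.085,0,0,0,0,0.2],
    [0,0.116,0,0,0,0,0.2],
    [0,0.116,0,0,0,0,0.2],
    [0,0.116,0,0,0,0,0.2]
  ]
}}

```text
t: 7.8
tcp_pos: [0.5468, 0.257, 0.2002]
eef_rot: [-0.0, 1.0, 0.002, 0.0]
force: [0.3, -0.5, -2.1]
gripper_width: 0.0448
```

Run:
```python
from h import *
s=r.read_state();print(s["tcp_pos"],s["force"],s["gripper_width"])
a=save("top","top2");b=save("scene","scene2");cv2.imwrite("pics/both2.png",cv2.resize(np.hstack([a,b]),(800,300))[...,::-1])
```

```text
[0.54683716 0.25700301 0.2001582 ] [ 0.3220584  -0.48842611 -2.06780751] 0.04479466899768104
```

View pics/both2.png

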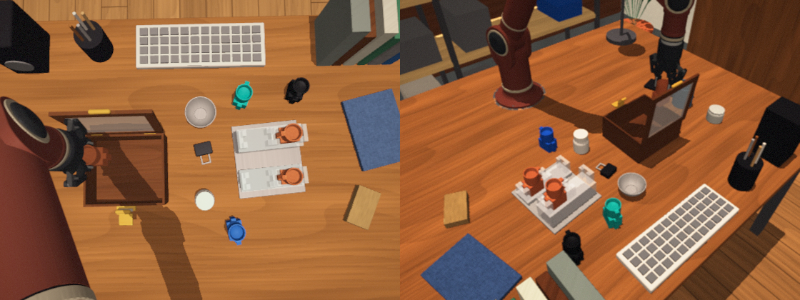

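The lid is fully open, diya A is held over the case's +y half, and the stand hasn't moved.

{"api": "send_rows", "payload": {
  "targets": [
    [0,0,-0.045,0,0,0,0.2],
    [0,0,-0.09,0,0,0,0.2],
    [0,0,-0.125,0,0,0,0.2],
    [0,0,-0.14,0,0,0,0.2],
    [0,0,-0.144,0,0,0,0.2]
  ]
}}

```text
t: 8.4
tcp_pos: [0.5464, 0.2539, 0.0547]
eef_rot: [0.001, 1.0, -0.001, -0.002]
force: [-4.4, -1.5, 0.3]
gripper_width: 0.045
```

{"api": "send_rows", "payload": {
  "targets": [
    [0,0,0,0,0,0,0.2],
    [0,0,-0.002,0,0,0,0.2]
  ]
}}

```text
t: 8.6
tcp_pos: [0.547, 0.2563, 0.0562]
eef_rot: [-0.0, 1.0, 0.0, 0.0]
force: [-5.1, -0.5, 1.4]
gripper_width: 0.0452
```

{"api": "send_rows", "payload": {
  "targets": [
    [0,0,0,0,0,0,0.68],
    [0,0,0,0,0,0,0.68],
    [0,0,0,0,0,0,0.68],
    [0,0,0.02,0,0,0,0.68],
    [0,0,0.05,0,0,0,0.68]
  ]
}}

```text
t: 9.1
tcp_pos: [0.5482, 0.2564, 0.1059]
eef_rot: [-0.001, 1.0, 0.001, 0.001]
force: [0.5, 0.6, -0.2]
gripper_width: 0.0582
```

{"api": "send_rows", "payload": {
  "targets": [
    [-0.01,-0.01,0.045,0,0,0,0.8],
    [-0.02,-0.04,0.09,0,0,0,0.8],
    [-0.01,-0.085,0.11,0,0,0,0.8],
    [-0.01,-0.13,0.13,0,0,0,0.85],
    [-0.01,-0.175,0.13,0,0,0,0.85]
  ]
}}

```text
t: 9.6
tcp_pos: [0.5411, 0.0808, 0.2407]
eef_rot: [-0.001, 1.0, 0.001, 0.008]
force: [1.0, -0.4, -0.2]
gripper_width: 0.0727
```

Run:
```python
from h import *
s=r.read_state();print(s["tcp_pos"],s["force"],s["gripper_width"])
b=save("wrist","wrist3");a=save("top","top3");cv2.imwrite("pics/both3.png",cv2.resize(np.hstack([a,b]),(800,300))[...,::-1])
```

```text
[0.54112087 0.08076883 0.24066245] [ 1.04775563 -0.38432217 -0.17548224] 0.07272926884606656
```

View pics/both3.png

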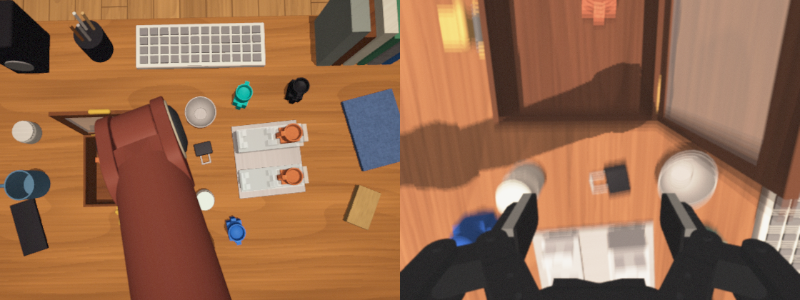

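{"api": "send_rows", "payload": {
  "targets": [
    [0,-0.045,0,0,0,0.02,0.85],
    [0.01,-0.09,0,0,0,0.04,0.85],
    [0.02,-0.135,0,0,0,0.06,0.85],
    [0.03,-0.18,0,0,0,0.08,0.85],
    [0.04,-0.225,0,0,0,0.08,0.85]
  ]
}}

```text
t: 10.2
tcp_pos: [0.5791, -0.1462, 0.2372]
eef_rot: [0.001, 0.999, 0.041, 0.003]
force: [1.2, 0.5, -0.8]
gripper_width: 0.0726
```

{"api": "send_rows", "payload": {
  "targets": [
    [0.01,-0.04,0,0,0,0,0.85],
    [0.02,-0.08,0,0,0,0,0.85],
    [0.02,-0.08,-0.01,0,0,0,0.85],
    [0.02,-0.08,-0.02,0,0,0,0.85],
    [0.02,-0.08,-0.02,0,0,0,0.85]
  ]
}}

```text
t: 10.7
tcp_pos: [0.5969, -0.2221, 0.2139]
eef_rot: [-0.001, 0.999, 0.042, -0.0]
force: [-1.1, -0.2, -0.4]
gripper_width: 0.0727
```

Run:
```python
from h import *
s=r.read_state();print(s["tcp_pos"],s["force"],s["gripper_width"])
b=save("wrist","wrist4")
cs=blobs(b,(3,150,60),(12,255,255),300)
for c in cs:print(cv2.boundingRect(c))
```

```text
[ 0.59688366 -0.22214842  0.21385329] [-1.13781098 -0.20819422 -0.35748056] 0.07272722343778942
(106, 169, 74, 68)
```

View pics/wrist4.png

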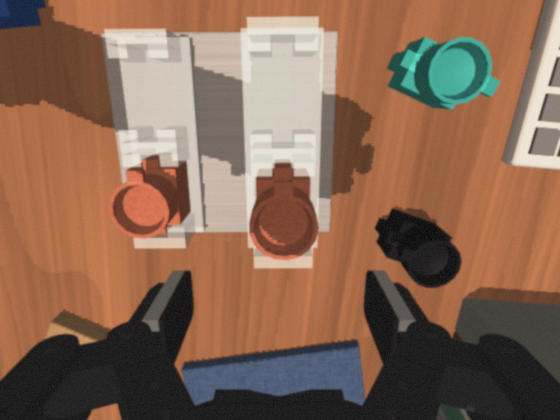

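In this view the rim centres are B (284,224) and C (141,205). The black look-alike at (430,255) is lower than the finger tips will go.

Run:
```python
from h import *
print(onz("wrist",(284,224),.136),onz("wrist",(141,205),.096))
```

```text
[ 0.60151001 -0.22365941] [ 0.49349851 -0.23188267]
```

{"api": "send_rows", "payload": {
  "targets": [
    [0.005,-0.002,-0.04,0,0,0,0.85],
    [0.005,-0.002,-0.075,0,0,0,0.85],
    [0.005,-0.002,-0.1,0,0,0,0.85],
    [0.005,-0.002,-0.102,0,0,0,0.85],
    [0.005,-0.002,-0.102,0,0,0,0.6]
  ]
}}

```text
t: 11.25
tcp_pos: [0.6029, -0.2248, 0.1132]
eef_rot: [-0.0, 0.999, 0.041, 0.001]
force: [0.6, -0.0, -0.2]
gripper_width: 0.0594
```

{"api": "send_rows", "payload": {
  "targets": [
    [0,0,0,0,0,0,0.4],
    [0,0,0,0,0,0,0.2],
    [0,0,0,0,0,0,0.2],
    [0,0,0,0,0,0,0.2],
    [0,0,0.005,0,0,0,0.2]
  ]
}}

```text
t: 11.75
tcp_pos: [0.6025, -0.2259, 0.1183]
eef_rot: [0.0, 0.999, 0.041, 0.001]
force: [-0.2, -0.3, -2.8]
gripper_width: 0.0446
```

{"api": "send_rows", "payload": {
  "targets": [
    [0,0,0.02,0,0,0,0.2],
    [0,0,0.045,0,0,0,0.2],
    [0,0,0.085,0,0,0,0.2],
    [-0.012,0.03,0.09,0,0,0,0.2],
    [-0.024,0.07,0.09,0,0,-0.02,0.2]
  ]
}}

```text
t: 12.25
tcp_pos: [0.5794, -0.1588, 0.2098]
eef_rot: [0.002, 1.0, 0.027, 0.003]
force: [0.4, 1.2, -2.1]
gripper_width: 0.0449
```

{"api": "send_rows", "payload": {
  "targets": [
    [-0.014,0.04,0,0,0,-0.02,0.2],
    [-0.028,0.08,0,0,0,-0.04,0.2],
    [-0.042,0.12,0,0,0,-0.06,0.2],
    [-0.056,0.16,0,0,0,-0.06,0.2],
    [-0.07,0.2,0,0,0,-0.06,0.2]
  ]
}}

```text
t: 12.75
tcp_pos: [0.5079, 0.0455, 0.208]
eef_rot: [-0.0, 1.0, 0.0, 0.001]
force: [0.6, 0.5, -1.9]
gripper_width: 0.0448
```

{"api": "send_rows", "payload": {
  "targets": [
    [-0.007,0.045,0,0,0,0,0.2],
    [-0.014,0.09,0,0,0,0,0.2],
    [-0.021,0.135,0,0,0,0,0.2],
    [-0.028,0.175,0,0,0,0,0.2],
    [-0.034,0.212,0,0,0,0,0.2]
  ]
}}

```text
t: 13.25
tcp_pos: [0.4737, 0.2585, 0.208]
eef_rot: [-0.001, 1.0, 0.001, 0.001]
force: [0.2, 0.3, -1.4]
gripper_width: 0.0444
```

{"api": "send_rows", "payload": {
  "targets": [
    [0,0,-0.01,0,0,0,0.2],
    [0,0,-0.02,0,0,0,0.2],
    [0,0,-0.03,0,0,0,0.2]
  ]
}}

```text
t: 13.55
tcp_pos: [0.4746, 0.2544, 0.1766]
eef_rot: [0.001, 1.0, -0.0, 0.0]
force: [0.4, -0.0, -1.8]
gripper_width: 0.0448
```

Run:
```python
from h import *
s=r.read_state();print(s["tcp_pos"],s["force"],s["gripper_width"],s["eef_rot"])
b=save("wrist","wrist5")
```

```text
[0.47460449 0.2544165  0.1765887 ] [ 0.38976581 -0.00497205 -1.83117168] 0.0447562571339765 [ 6.51330759e-04  9.99999697e-01 -3.89708875e-04  1.71496459e-04]
```

View pics/wrist5.png

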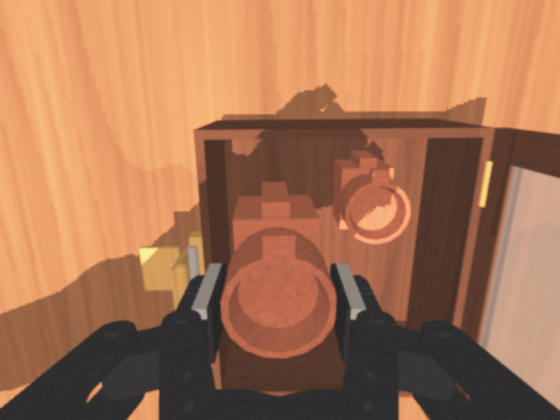

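Diya A stands upright in the case at (375,210), and B hangs level between the fingers. The case's back rim corners are at about (200,130) and (487,130).

Run:
```python
from h import *
for p,z in(((200,130),.092),((487,130),.092),((376,209),.082),((279,300),.1766+.0+.023)): print(p,onz("wrist",p,z).round(4))
```

```text
(200, 130) [0.4255 0.3111]
(487, 130) [0.6022 0.3108]
(376, 209) [0.541  0.2566]
(279, 300) [0.4743 0.2587]
```

{"api": "send_rows", "payload": {
  "targets": [
    [-0.003,0.001,-0.04,0,0,0,0.2],
    [-0.003,0.001,-0.075,0,0,0,0.2],
    [-0.003,0.001,-0.1,0,0,0,0.2],
    [-0.003,0.001,-0.112,0,0,0,0.2],
    [-0.003,0.001,-0.116,0,0,0,0.2]
  ]
}}

```text
t: 14.1
tcp_pos: [0.4705, 0.255, 0.0609]
eef_rot: [0.002, 1.0, -0.001, -0.002]
force: [-5.0, -3.6, 18.5]
gripper_width: 0.0448
```

{"api": "send_rows", "payload": {
  "targets": [
    [0,0,0,0,0,0,0.2],
    [0,0,-0.001,0,0,0,0.2]
  ]
}}

```text
t: 14.3
tcp_pos: [0.4725, 0.2573, 0.0615]
eef_rot: [-0.001, 1.0, 0.0, 0.001]
force: [0.2, -0.7, -1.3]
gripper_width: 0.0444
```

{"api": "send_rows", "payload": {
  "targets": [
    [0,0,-0.002,0,0,0,0.2],
    [0,0,-0.002,0,0,0,0.6],
    [0,0,-0.002,0,0,0,0.6],
    [0,0,-0.002,0,0,0,0.6],
    [0,0,0.015,0,0,0,0.6]
  ]
}}

```text
t: 14.8
tcp_pos: [0.4699, 0.2561, 0.0739]
eef_rot: [0.001, 1.0, 0.001, -0.002]
force: [-0.5, -0.6, 0.2]
gripper_width: 0.051
```

{"api": "send_rows", "payload": {
  "targets": [
    [0,0,0.03,0,0,0,0.6],
    [0,0,0.07,0,0,0,0.7],
    [0,-0.02,0.11,0,0,0,0.85],
    [0,-0.06,0.14,0,0,0,0.85],
    [0,-0.1,0.15,0,0,0,0.85]
  ]
}}

```text
t: 15.3
tcp_pos: [0.4728, 0.1575, 0.2288]
eef_rot: [-0.001, 1.0, 0.002, 0.003]
force: [1.2, -1.3, -0.5]
gripper_width: 0.0727
```

{"api": "send_rows", "payload": {
  "targets": [
    [0.005,-0.045,0,0,0,0,0.85],
    [0.01,-0.09,0,0,0,0.02,0.85],
    [0.015,-0.135,0,0,0,0.04,0.85],
    [0.02,-0.18,0,0,0,0.06,0.85],
    [0.02,-0.225,0,0,0,0.08,0.85]
  ]
}}

```text
t: 15.8
tcp_pos: [0.4916, -0.07, 0.2255]
eef_rot: [0.0, 0.999, 0.041, 0.001]
force: [1.1, -0.7, -0.2]
gripper_width: 0.0726
```

{"api": "send_rows", "payload": {
  "targets": [
    [0,-0.045,0,0,0,0,0.85],
    [0,-0.09,0,0,0,0,0.85],
    [0,-0.135,0,0,0,0,0.85],
    [0,-0.165,-0.03,0,0,0,0.85],
    [0,-0.165,-0.03,0,0,0,0.85]
  ]
}}

```text
t: 16.3
tcp_pos: [0.4873, -0.239, 0.1917]
eef_rot: [0.0, 0.999, 0.035, -0.004]
force: [-1.0, -0.2, -0.7]
gripper_width: 0.0722
```

{"api": "send_rows", "payload": {
  "targets": [
    [0,0,0,0,0,0,0.85],
    [0,0,0,0,0,0,0.85]
  ]
}}

```text
t: 16.5
tcp_pos: [0.4919, -0.2314, 0.1958]
eef_rot: [-0.0, 0.999, 0.042, 0.001]
force: [0.6, -0.3, 0.5]
gripper_width: 0.0725
```

Run:
```python
from h import *
s=r.read_state();print(s["tcp_pos"],s["force"],s["gripper_width"])
b=save("wrist","wrist6");a=save("top","top6");cv2.imwrite("pics/both6.png",cv2.resize(np.hstack([a,b]),(800,300))[...,::-1])
```

```text
[ 0.49188302 -0.23135894  0.19584454] [ 0.61643671 -0.33327282  0.51718985] 0.0725429387559343
```

View pics/both6.png

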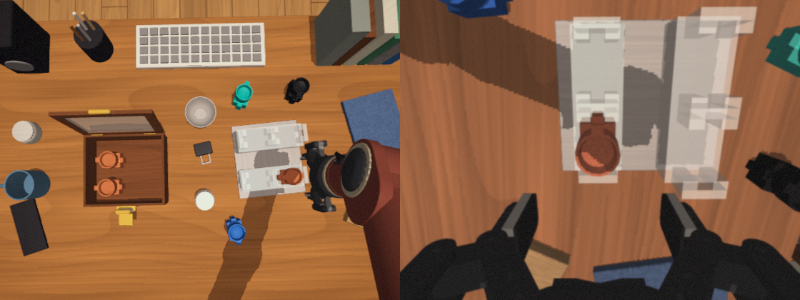

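Both diyas stand upright in the case, the jar hasn't moved, and the last diya C is centred under the tool.

{"api": "send_rows", "payload": {
  "targets": [
    [0.001,0,-0.04,0,0,0,0.85],
    [0.001,0,-0.08,0,0,0,0.85],
    [0.001,0,-0.115,0,0,0,0.85],
    [0.001,0,-0.125,0,0,0,0.85],
    [0.001,0,-0.125,0,0,0,0.6]
  ]
}}

```text
t: 17.1
tcp_pos: [0.492, -0.2319, 0.0698]
eef_rot: [-0.001, 0.999, 0.041, -0.001]
force: [0.2, -0.1, 0.2]
gripper_width: 0.0598
```

{"api": "send_rows", "payload": {
  "targets": [
    [0,0,0,0,0,0,0.4],
    [0,0,0,0,0,0,0.2],
    [0,0,0,0,0,0,0.2],
    [0,0,0,0,0,0,0.2],
    [0,0,0.005,0,0,0,0.2]
  ]
}}

```text
t: 17.6
tcp_pos: [0.4922, -0.2331, 0.0757]
eef_rot: [0.0, 0.999, 0.041, 0.0]
force: [-0.2, 0.8, -1.7]
gripper_width: 0.0447
```

{"api": "send_rows", "payload": {
  "targets": [
    [0,0,0.02,0,0,0,0.2],
    [0,0,0.05,0,0,0,0.2],
    [0,0,0.09,0,0,0,0.2],
    [0,0,0.13,0,0,0,0.2],
    [0,0.04,0.13,0,0,-0.02,0.2]
  ]
}}

```text
t: 18.1
tcp_pos: [0.4952, -0.201, 0.2108]
eef_rot: [0.005, 1.0, 0.024, 0.006]
force: [1.2, 0.6, -2.1]
gripper_width: 0.0445
```

{"api": "send_rows", "payload": {
  "targets": [
    [0,0.045,0,0,0,-0.02,0.2],
    [0,0.09,0,0,0,-0.04,0.2],
    [-0.005,0.135,0,0,0,-0.06,0.2],
    [-0.01,0.18,0,0,0,-0.06,0.2],
    [-0.015,0.225,0,0,0,-0.06,0.2]
  ]
}}

```text
t: 18.6
tcp_pos: [0.4766, 0.0335, 0.2055]
eef_rot: [0.0, 1.0, 0.0, 0.0]
force: [1.2, 0.2, -0.7]
gripper_width: 0.0447
```

{"api": "send_rows", "payload": {
  "targets": [
    [-0.004,0.045,0,0,0,0,0.2],
    [-0.006,0.09,0,0,0,0,0.2],
    [-0.006,0.124,0,0,0,0,0.2],
    [-0.006,0.124,0,0,0,0,0.2],
    [-0.006,0.124,0,0,0,0,0.2]
  ]
}}

```text
t: 19.1
tcp_pos: [0.4707, 0.1565, 0.2053]
eef_rot: [0.0, 1.0, 0.002, -0.0]
force: [0.2, -0.6, -1.5]
gripper_width: 0.0451
```

{"api": "send_rows", "payload": {
  "targets": [
    [0,0,-0.045,0,0,0,0.2],
    [0,0,-0.09,0,0,0,0.2],
    [0,0,-0.125,0,0,0,0.2],
    [0,0,-0.14,0,0,0,0.2],
    [0,0,-0.145,0,0,0,0.2]
  ]
}}

```text
t: 19.6
tcp_pos: [0.4703, 0.1533, 0.0584]
eef_rot: [0.001, 1.0, -0.001, -0.002]
force: [-1.0, -0.3, -1.4]
gripper_width: 0.0449
```

{"api": "send_rows", "payload": {
  "targets": [
    [0,0,0,0,0,0,0.2],
    [0,0,-0.002,0,0,0,0.2],
    [0,0,-0.002,0,0,0,0.2]
  ]
}}

```text
t: 19.9
tcp_pos: [0.4719, 0.1559, 0.0593]
eef_rot: [-0.0, 1.0, 0.0, 0.001]
force: [-0.5, 0.2, -2.1]
gripper_width: 0.0448
```

{"api": "send_rows", "payload": {
  "targets": [
    [0,0,-0.003,0,0,0,0.2],
    [0,0,-0.003,0,0,0,0.62],
    [0,0,-0.003,0,0,0,0.62],
    [0,0,-0.003,0,0,0,0.62],
    [0,0,0.015,0,0,0,0.62]
  ]
}}

```text
t: 20.4
tcp_pos: [0.4697, 0.1554, 0.072]
eef_rot: [0.001, 1.0, 0.001, -0.002]
force: [0.6, -0.7, -0.6]
gripper_width: 0.0531
```

{"api": "send_rows", "payload": {
  "targets": [
    [0,0,0.03,0,0,0,0.62],
    [0,0,0.07,0,0,0.05,0.8],
    [0,-0.02,0.11,0,0,0.19,1],
    [0,-0.06,0.14,0,0,0.33,1],
    [0,-0.1,0.15,0,0,0.47,1]
  ]
}}

```text
t: 20.9
tcp_pos: [0.4728, 0.0561, 0.2266]
eef_rot: [0.0, 0.971, 0.237, 0.003]
force: [0.2, -0.5, -0.6]
gripper_width: 0.0854
```

{"api": "send_rows", "payload": {
  "targets": [
    [0,-0.02,0,0,0,0.14,1],
    [0,-0.04,0,0,0,0.28,1],
    [0,-0.055,0,0,0,0.42,1],
    [0,-0.055,0,0,0,0.56,1],
    [0,-0.055,0,0,0,0.7,1]
  ]
}}

```text
t: 21.4
tcp_pos: [0.4709, 0.0, 0.2232]
eef_rot: [0.0, 0.832, 0.554, -0.0]
force: [0.1, 0.3, 0.2]
gripper_width: 0.0853
```

{"api": "send_rows", "payload": {
  "targets": [
    [0,0,0,0,0,0.14,1],
    [0,0,0,0,0,0.28,1],
    [0,0,0,0,0,0.4,1],
    [0,0,0,0,0,0.4,1],
    [0,0,0,0,0,0.4,1]
  ]
}}

```text
t: 21.9
tcp_pos: [0.471, 0.0008, 0.2232]
eef_rot: [-0.0, 0.708, 0.706, -0.0]
force: [-0.2, 0.0, -0.0]
gripper_width: 0.0851
```

Run:
```python
from h import *
s=r.read_state();print(s["tcp_pos"],s["force"],s["gripper_width"],s["eef_rot"])
b=save("wrist","wrist7");a=save("top","top7");cv2.imwrite("pics/both7.png",cv2.resize(np.hstack([a,b]),(800,300))[...,::-1])
b[:, :]=b; 
for c in blobs(b,(0,0,170),(180,60,255),300):
    (u,v),ra=cv2.minEnclosingCircle(c);print((u,v),ra,onz("wrist",(u,v),.075))
```

```text
[0.47097071 0.00081279 0.22318868] [-0.16454579  0.00778941 -0.01144124] 0.08512825393037166 [-1.37234253e-04  7.07995946e-01  7.06216475e-01 -1.11955738e-04]
(282.5763244628906, 351.27685546875) 29.04718589782715 [0.63170727 0.00518116]
(74.85247039794922, 302.8474426269531) 75.67884063720703 [ 0.57718818 -0.18814085]
(96.0, 204.5) 110.39144897460938 [ 0.48159887 -0.15340843]
(272.0, 142.0) 29.52974510192871 [ 0.42935432 -0.00367293]
```

View pics/both7.png

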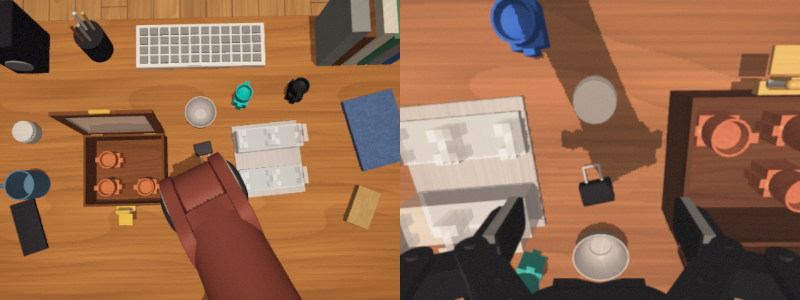

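The wrist view shows three diyas upright in the case. The jar cap is at (272,142), so the jar is at (0.429, −0.004), which agrees with the top view.

{"api": "send_rows", "payload": {
  "targets": [
    [-0.02,-0.002,-0.03,0,0,0,1],
    [-0.041,-0.0045,-0.06,0,0,0,1],
    [-0.041,-0.0045,-0.1,0,0,0,1],
    [-0.041,-0.0045,-0.14,0,0,0,1],
    [-0.041,-0.0045,-0.175,0,0,0,1]
  ]
}}

```text
t: 22.5
tcp_pos: [0.4301, -0.0037, 0.047]
eef_rot: [0.0, 0.708, 0.707, 0.0]
force: [0.4, -0.9, -0.3]
gripper_width: 0.0855
```

{"api": "send_rows", "payload": {
  "targets": [
    [0,0,-0.01,0,0,0,1],
    [0,0,-0.01,0,0,0,0.7],
    [0,0,-0.01,0,0,0,0.4],
    [0,0,-0.01,0,0,0,0.4],
    [0,0,-0.01,0,0,0,0.4]
  ],
  "squeeze": 30
}}

```text
t: 23.0
tcp_pos: [0.4313, -0.0035, 0.0401]
eef_rot: [0.001, 0.707, 0.707, 0.001]
force: [-1.4, 0.7, 7.1]
gripper_width: 0.0522
```

{"api": "send_rows", "payload": {
  "targets": [
    [0,0,0.01,0,0,0,0.4],
    [0,0,0.03,0,0,0,0.4],
    [0,0,0.03,0,0,0,0.4]
  ]
}}

```text
t: 23.3
tcp_pos: [0.4318, -0.0035, 0.0707]
eef_rot: [0.002, 0.707, 0.707, 0.002]
force: [-0.4, 0.9, -1.0]
gripper_width: 0.0522
```

Run:
```python
from h import *
s=r.read_state();print(s["tcp_pos"])
b=save("wrist","wrist8")
for c in blobs(b,(0,0,140),(180,60,255),300):
    (u,v),ra=cv2.minEnclosingCircle(c);print((round(u),round(v)),round(ra),cv2.boundingRect(c),onz("wrist",(u,v),.107))
```

```text
[ 0.4317578  -0.0035151   0.07069594]
(56, 312) 105 (0, 223, 139, 179) [ 0.42354102 -0.07900852]
(274, 294) 98 (209, 197, 139, 195) [ 0.41665462 -0.00473551]
```

View pics/wrist8.png

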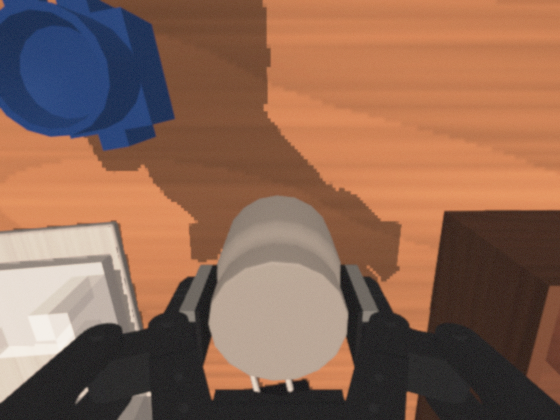

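The jar is held squarely, with its cap centred at (279,310), so I'm carrying it to the free slot.

{"api": "send_rows", "payload": {
  "targets": [
    [0,0,0.04,0,0,0,0.4],
    [0,0,0.08,0,0,0,0.4],
    [0,0,0.12,0,0,0,0.4],
    [0.02,0.03,0.13,0,0,0,0.4],
    [0.045,0.065,0.13,0,0,0,0.4]
  ]
}}

```text
t: 23.85
tcp_pos: [0.4763, 0.0594, 0.2001]
eef_rot: [0.002, 0.709, 0.705, 0.0]
force: [-0.2, -0.4, -0.4]
gripper_width: 0.0519
```

{"api": "send_rows", "payload": {
  "targets": [
    [0.025,0.035,0,0,0,0,0.4],
    [0.05,0.07,0,0,0,0,0.4],
    [0.075,0.1,0,0,0,0,0.4],
    [0.075,0.1,0,0,0,0,0.4],
    [0.075,0.1,0,0,0,0,0.4]
  ]
}}

```text
t: 24.35
tcp_pos: [0.5495, 0.1616, 0.1973]
eef_rot: [-0.0, 0.707, 0.708, -0.001]
force: [0.4, -0.5, -0.8]
gripper_width: 0.0524
```

Run:
```python
from h import *
s=r.read_state();print(s["tcp_pos"],s["force"],s["gripper_width"],s["eef_rot"])
b=save("wrist","wrist9")
```

```text
[0.54948671 0.16164942 0.19731106] [ 0.35828861 -0.47357661 -0.83881562] 0.052388101333232254 [-4.42896573e-04  7.06578628e-01  7.07633565e-01 -1.08781661e-03]
```

View pics/wrist9.png

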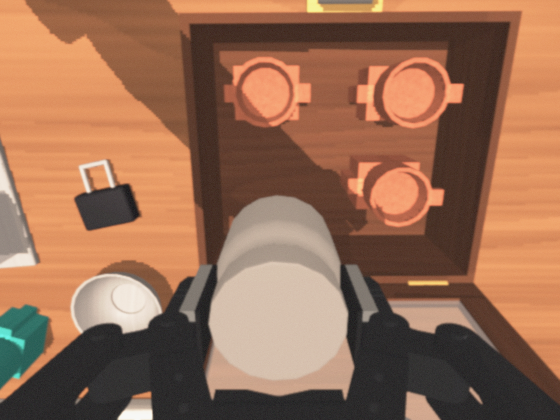

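All three diyas are upright, at (267,90), (410,92) and (395,192), and the jar's slot is clear.

{"api": "send_rows", "payload": {
  "targets": [
    [0.001,0,-0.045,0,0,0,0.4],
    [0.001,0,-0.09,0,0,0,0.4],
    [0.001,0,-0.13,0,0,0,0.4],
    [0.001,0,-0.145,0,0,0,0.4],
    [0.001,0,-0.15,0,0,0,0.4]
  ]
}}

```text
t: 24.9
tcp_pos: [0.55, 0.1596, 0.047]
eef_rot: [-0.0, 0.707, 0.707, -0.002]
force: [-0.3, 0.3, -0.2]
gripper_width: 0.0523
```

{"api": "send_rows", "payload": {
  "targets": [
    [0,0,0,0,0,0,0.4],
    [0,0,-0.001,0,0,0,0.4]
  ]
}}

```text
t: 25.1
tcp_pos: [0.5526, 0.162, 0.0494]
eef_rot: [0.001, 0.707, 0.707, 0.002]
force: [-0.4, 0.2, 0.0]
gripper_width: 0.0523
```

{"api": "send_rows", "payload": {
  "targets": [
    [0,0,-0.003,0,0,0,0.4],
    [0,0,-0.003,0,0,0,0.74],
    [0,0,-0.003,0,0,0,0.74],
    [0,0,-0.003,0,0,0,0.74],
    [0,0,0.015,0,0,0,0.74]
  ]
}}

```text
t: 25.6
tcp_pos: [0.5495, 0.1605, 0.0607]
eef_rot: [-0.001, 0.707, 0.707, -0.002]
force: [-0.5, 0.2, 0.8]
gripper_width: 0.0632
```

{"api": "send_rows", "payload": {
  "targets": [
    [0,0,0.04,0,0,0,0.74],
    [0,0,0.085,0,0,0,0.74],
    [-0.01,0,0.13,0,0,0,0.5],
    [-0.01,0.01,0.175,0,0,0,0],
    [-0.01,0.02,0.22,0,0,0,0]
  ]
}}

```text
t: 26.1
tcp_pos: [0.5405, 0.1812, 0.2844]
eef_rot: [0.0, 0.707, 0.707, -0.0]
force: [0.8, 0.7, -0.2]
gripper_width: 0.0199
```

{"api": "send_rows", "payload": {
  "targets": [
    [0,0.01,0.04,0,0,0,0],
    [0,0.02,0.07,0,0,0,0],
    [0.04,0.024,0.07,0,0,0,0],
    [0.08,0.024,0.07,0,0,0,0],
    [0.12,0.024,0.07,0,0,0,0]
  ]
}}

```text
t: 26.6
tcp_pos: [0.6623, 0.2053, 0.3531]
eef_rot: [0.001, 0.707, 0.707, 0.0]
force: [1.3, 0.7, -0.0]
gripper_width: 0.0003
```

Run:
```python
from h import *
s=r.read_state();print(s["tcp_pos"],s["force"],s["gripper_width"],s["eef_rot"])
a=save("top","top10");b=save("scene","scene10");cv2.imwrite("pics/both10.png",cv2.resize(np.hstack([a,b]),(800,300))[...,::-1])
```

```text
[0.662268  0.2053416 0.3530593] [ 1.34466218  0.74714371 -0.03122543] 0.00028627840641771854 [6.07412871e-04 7.06925779e-01 7.07287441e-01 2.21437033e-04]
```

View pics/both10.png

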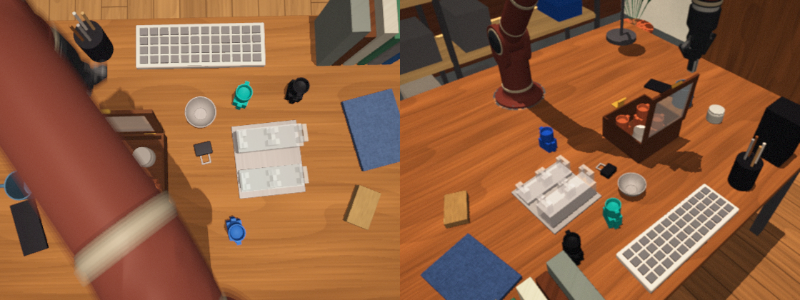

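The stand is empty, the jar and all three diyas are in the case, and the lid is open with the tool behind it. I'll now swing the lid over.

{"api": "send_rows", "payload": {
  "targets": [
    [0,0,-0.03,0,0,0,0],
    [0,0,-0.06,0,0,0,0],
    [0,0,-0.09,0,0,0,0],
    [0,0,-0.112,0,0,0,0],
    [-0.012,0,-0.112,0,0,0,0]
  ]
}}

```text
t: 27.2
tcp_pos: [0.6474, 0.2034, 0.2355]
eef_rot: [-0.001, 0.707, 0.707, -0.004]
force: [-0.3, 0.0, 0.3]
gripper_width: -0.0001
```

{"api": "send_rows", "payload": {
  "targets": [
    [-0.01,0,0,0,0,0,0],
    [-0.02,0,0,0,0,0,0],
    [-0.03,0,0,0,0,0,0],
    [-0.045,0,0,0,0,0,0],
    [-0.06,0,-0.002,0,0,0,0]
  ]
}}

```text
t: 27.7
tcp_pos: [0.5884, 0.2054, 0.2387]
eef_rot: [0.0, 0.707, 0.707, 0.0]
force: [1.4, -0.2, -1.1]
gripper_width: 0.0
```

{"api": "send_rows", "payload": {
  "targets": [
    [-0.015,0,-0.004,0,0,0,0],
    [-0.03,0,-0.009,0,0,0,0],
    [-0.043,0,-0.016,0,0,0,0],
    [-0.062,0,-0.029,0,0,0,0],
    [-0.079,0,-0.044,0,0,0,0]
  ]
}}

```text
t: 28.2
tcp_pos: [0.5094, 0.2056, 0.195]
eef_rot: [0.001, 0.707, 0.707, 0.001]
force: [1.4, -0.4, 0.8]
gripper_width: 0.0002
```

{"api": "send_rows", "payload": {
  "targets": [
    [-0.014,0,-0.018,0,0,0,0],
    [-0.025,0,-0.037,0,0,0,0],
    [-0.032,0,-0.05,0,0,0,0],
    [-0.044,0,-0.063,0,0,0,0],
    [-0.055,0,-0.075,0,0,0,0]
  ]
}}

```text
t: 28.7
tcp_pos: [0.4545, 0.2056, 0.1195]
eef_rot: [0.0, 0.707, 0.707, 0.001]
force: [1.0, -0.0, 1.5]
gripper_width: -0.0002
```

{"api": "send_rows", "payload": {
  "targets": [
    [-0.003,0,-0.006,0,0,0,0],
    [-0.005,0,-0.012,0,0,0,0],
    [-0.006,0,-0.016,0,0,0,0],
    [-0.006,0,-0.019,0,0,0,0],
    [-0.006,0,-0.02,0,0,0,0]
  ]
}}

```text
t: 29.2
tcp_pos: [0.4492, 0.2053, 0.1]
eef_rot: [0.0, 0.707, 0.707, -0.0]
force: [-2.3, -3.3, 12.7]
gripper_width: 0.0001
```

{"api": "send_rows", "payload": {
  "targets": [
    [0,0,0,0,0,0,0]
  ]
}}

```text
t: 29.3
tcp_pos: [0.4492, 0.2053, 0.1]
eef_rot: [0.0, 0.707, 0.707, -0.0]
force: [-0.9, -1.6, 7.7]
gripper_width: -0.0004
```

{"api": "send_rows", "payload": {
  "targets": [
    [0,0,-0.001,0,0,0,0],
    [0,0,-0.002,0,0,0,0],
    [0,0,-0.002,0,0,0,0]
  ]
}}

```text
t: 29.6
tcp_pos: [0.4493, 0.2054, 0.0998]
eef_rot: [0.001, 0.707, 0.707, -0.0]
force: [-5.4, -4.3, 21.2]
gripper_width: 0.0001
```

{"api": "send_rows", "payload": {
  "targets": [
    [0,0,0.006,0,0,0,0],
    [0,0,0.006,0,0,0,0]
  ]
}}

```text
t: 29.8
tcp_pos: [0.4497, 0.206, 0.104]
eef_rot: [0.0, 0.707, 0.707, 0.001]
force: [-0.1, 0.4, 0.6]
gripper_width: 0.0002
```

{"api": "send_rows", "payload": {
  "targets": [
    [0,0,0.03,0,0,0,0],
    [0,0,0.07,0,0,0,0],
    [0,-0.03,0.11,0,0,0,0],
    [0,-0.07,0.13,0,0,0,0],
    [0,-0.11,0.13,0,0,0,0]
  ]
}}

```text
t: 30.3
tcp_pos: [0.451, 0.0958, 0.2359]
eef_rot: [0.002, 0.706, 0.708, 0.003]
force: [1.4, -0.0, -0.3]
gripper_width: 0.0001
```

{"api": "send_rows", "payload": {
  "targets": [
    [0.01,-0.045,0,0,0,0,0],
    [0.02,-0.09,0,0,0,0,0],
    [0.02,-0.135,0,0,0,0,0],
    [0.02,-0.18,0,0,0,0,0],
    [0.02,-0.22,0,0,0,0,0]
  ]
}}

```text
t: 30.8
tcp_pos: [0.4688, -0.1271, 0.2327]
eef_rot: [-0.0, 0.708, 0.707, -0.0]
force: [0.8, 0.1, -0.4]
gripper_width: 0.0003
```

{"api": "send_rows", "payload": {
  "targets": [
    [0,0,0,0,0,0,0],
    [0,0,0,0,0,0,0],
    [0,0,0,0,0,0,0],
    [0,0,0,0,0,0,0],
    [0,0,0,0,0,0,0]
  ]
}}

```text
t: 31.3
tcp_pos: [0.4693, -0.1231, 0.2335]
eef_rot: [0.0, 0.706, 0.708, 0.0]
force: [0.5, 0.1, 1.1]
gripper_width: -0.0001
```

Run:
```python
from h import *
s=r.read_state();print(s["t"],s["tcp_pos"],s["force"])
a=save("top","top11");b=save("scene","scene11")
z=[cv2.resize(a[130:330,80:480],(400,200)),cv2.resize(b,(400,300))]
cv2.imwrite("pics/both11.png",np.hstack([cv2.resize(a[150:330,80:320],(400,300)),z[1]])[...,::-1])
```

```text
31.3 [ 0.46926555 -0.12309169  0.23346157] [0.46320159 0.07835731 1.05119369]
```

View pics/both11.png

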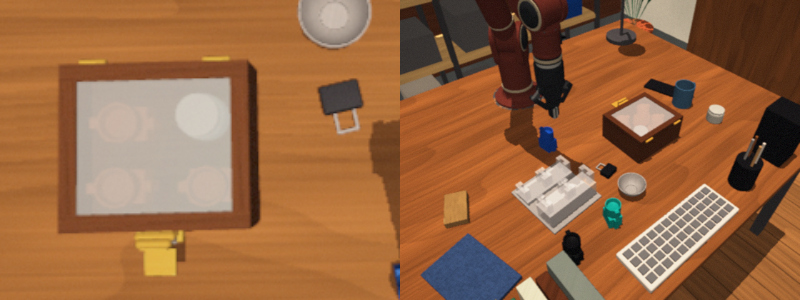

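The lid is shut and latched, with three diyas and the jar visible through the window. The stand, bowl and clip are in place.

```bash
python3 -c "
from plant import r
print(r.hand_in())"
```

```text
the job is handed in; nothing more can be done
None
```

The job is handed in at about 31 s of robot time, with no verdict reported. I pressed the latch and the lid sprang open. I then lifted the three diyas straight out of the stand and stood them in the case, put the jar in the fourth corner, and swung the lid over and pressed it shut.

**Last checks:**
- **Lid:** it looks shut in the final top and scene pictures, and it stayed down for 1.5 s after I let go. I had no reading of the lid angle, so "latched" rests on the pictures and the press force.
- **Contents:** the three diyas and the jar show through the window. The diyas looked upright in the last wrist view before the lid closed.
- **Stand, bowl and clip:** they look unmoved in the final pictures. I did not measure them again.

**Things that were off:**
- **Lid press:** the last push reached 21 N, above the suggested 8 to 15 N but well under the force limits.
- **Diya positions:** the top-camera positions differed from the wrist camera by 4 to 7 mm. I used the wrist values.
- **Second diya:** setting it down showed a brief 18 N contact.
- **Jar:** it gripped at 52 mm rather than the stated 56 mm, but it sat squarely in the fingers.

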